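# Let the weighted wheel find its heavy side on the balancing rollers

## Task

Two wooden wheels on steel axles stand in plywood cradles beside a balancing stand with four steel rollers. Lift the wheel that carries the off-centre steel weight out of its cradle, lower its axle gently into the dips between the rollers before you let go, and leave it there to turn by itself and settle with the weight hanging straight below the axle. Leave the plain wheel undisturbed in its own cradle.

Things in the scene. Friction and masses are not known exactly. Their poses are not given: they have to be found in the camera images.
- flywheel_center (a point): Centre of the weighted wheel: upright pine disc, 120 mm across, 28 mm thick, on a level steel axle 12 mm thick, 136 mm long; a round steel weight, 36 mm wide, stands 14 mm out from its -x face; 0.3 to 0.45 kg. Point: on the axle, mid-disc, 60 mm below the rim's top, 90 mm over the table at the start. x along the axle, z up at the start. Pinch the rim's top across its thickness; lift straight up.
- flywheel_weight (a point): Point in the disc's middle plane level with the middle of the steel weight, 38 mm from the axle: the heavy side. Axes as for the wheel. In the cradle the weight rests on a post, 20 degrees above level on the +y side; released on the rollers, the wheel swings for a few seconds and rests with this side down.
- plainwheel_center (a point): Centre of the plain wheel: the same disc and axle without a weight, to be left in its cradle. x along its axle. Both cradles: fixed plywood, 136 mm along the axle, 110 mm across; the axle lies loose in open-topped notches of two uprights 52 mm to each side of mid-disc, whose tops end 10 mm above the axle's centre line.
- stand_seat (a point): Where mid-axle comes to lie on the fixed balancing stand, 90 mm over the table; x along the axle, same either way round. Wooden base 150 mm (x) by 120 mm. At 52 mm to each side along x a pair of free-turning steel rollers, 40 mm across, 14 mm wide, 42 mm apart in y; the axle rolls into the dip between them if set down up to 10 mm off. The disc hangs between the pairs, 16 mm above the base.

How it is judged:
On the way, in this order (a step that is already met when the one before it is completed fails the run):
1. the weighted wheel is lifted clear of its cradle (height (world z) of flywheel_center above 0.115 m), for 0.1 s.
2. its axle is brought down to the rollers (centre within 20 mm of the seat) while the fingers still hold it (distance between flywheel_center and stand_seat below 0.02 m and contact force between the fingers and anything else above 1 N), for 0.05 s.
At the end, for the whole second after the job is handed in: The weighted wheel's axle lies on both roller pairs (centre within 16 mm of the seat along the axle and 5 mm in height, axle within 8 degrees of the stand's) and the weight hangs within 16 degrees of straight down and stays so; the plain wheel has moved less than 15 mm (horizontal distance between flywheel_center and stand_seat below 0.016 m and z of flywheel_center in the frame of stand_seat between -0.005 and 0.005 m and angle between the x axis of flywheel_center and the x axis of stand_seat, either way round below 0.14 rad and horizontal distance between flywheel_weight and flywheel_center below 0.0105 m and z of flywheel_weight in the frame of stand_seat below -0.025 m and distance of plainwheel_center from where it was at the start of the episode below 0.015 m); the robot touches nothing.
It fails at once if the plain wheel is moved more than 15 mm (distance of plainwheel_center from where it was at the start of the episode above 0.015 m).
It also fails if it takes over 58 s, if anything falls off the work surface, if the arm or the gripper's body presses on something with over 40 N, if the wrist force passes 120 N, or if a joint passes its speed limit or range.

## Robot

A 6-joint arm with a two-finger parallel gripper is mounted at the origin on the work surface; the furniture and walls round the work are solid. World frame = base frame: x ahead of the robot, y to its left, z up, the work surface at z = 0. Lengths are in m, angles in rad, forces in N, time in s.
With the tool pointing down it reaches from about 0.325 to 0.925 m from the base axis. Payload 3.1 kg.
Tool frame: the origin (TCP) lies on the front face of the gripper's body, between the roots of the fingers; the fingertips stand 73 mm ahead of it and the grasp point (between the pads) lies 54 mm ahead of it; z points along the fingers, y is the line along which they close (so a half turn about z gives the same grasp; the last joint's range is limited). The gripper opens to 85 mm and grips with 20 to 120 N. Pads are 22 mm wide; open, the fingers measure 114 mm over their backs; the gripper's body (76 mm by 85 mm) begins 54 mm behind the grasp point. The pads swing forward as they close: fully open they stand 13 mm farther back than shut.
Start: joints at [-1.421, 0.217, 1.613, -0, 1.311, -0.112], TCP at [0.162, -0.604, 0.304] pointing down, gripper open.
Joint ranges: [-2.75, 2.75], [-0.78, 2.1], [0.31, 2.55], [-1.13, 4.27], [0.13, 2.63], [-2.58, 2.58]. Speed limits (rad/s): [2.79, 2.79, 3.14, 3.14, 3.14, 3.14].

## Interface

Orientations are given as a unit quaternion [x, y, z, w].
In Python, from workcell import r gives the robot as it stands.
- The arm moves only by the shell command python3 -m jog 'ROWS'. ROWS is JSON, a list of rows, each a list of 3 entries, a list of its own where there are three numbers: the turn, a rotation vector about the tool's x, y, z in rad, then the shift along the tool's x, y, z in mm, then the opening in per cent of the stroke, from 0 (shut) to 100 (fully open). A call has 1 to 12 rows; each row shifts and turns the commanded pose from where the row before left it, along the tool's axes as they then stand; what a row does not reach is not made up. A row lasts 1/12 s, in which the tool goes at most 41.7 mm and 7.16 degrees, less where a joint would pass 70% of its speed; a pose out of reach is approached as far as the arm can. A call with a gripper value outside its range is refused whole. The fingers move at their own pace and stop on an object; the grip force is fixed at half the most. Time passes only in rows, so rows that do not move let the fingers close. It gives the time, the measured TCP pose, the force, the opening and the grip force at its end, in the units of the state.
- r.state(): the state, without advancing time (a new reading comes with each control period).
- r.camera(name): name is "side" or "top"; returns the picture (480x640x3 uint8, blue, green, red); there is no depth.
- r.get_calibration(name): a dict with "fx", "fy", "cx", "cy" (pixels), "rvec" (rotation vector, rad) and "tvec" (3), from world to camera coordinates, as OpenCV has them. Camera axes: x right, y down, z forward; pixel columns grow to the right and rows downward; lengths in m; the calibration is good to about 2 mm. A picture is of the moment at which its call begins. get_calibration takes no time and is no camera call.
- r.sign_off(): hands the job in; it is judged then, once.
Trained networks look in the newest picture that a camera, given by its name, has taken for a name from the list of things; names that differ only in an ending like _2 or _b are one class to them, and where a whole thing is asked for, a point or a joint stands for the part that bears it (a point fixed in the world has none). Each returns a list of dicts, best first, with "score" (0 to 1); they miss things now and then, are a little off and sometimes report something else, mostly with a low value. They report only what shows in the picture. A call takes as long as a camera call.
- r.recognise(camera, name): "box" ([left, top, right, bottom] in pixels, round what is visible of it).
- r.regions_of(camera, name): "pixels" (480x640 bool, what is visible of it) and "box" ([left, top, right, bottom] in pixels, round what is visible of it).
The state is a dict: "clock": time; "joints": joint angles; "qvel": joint speeds; "joint_efforts": joint torques, N m; "eef_pos": TCP position; "ee_rot": TCP orientation; "wrist_force": force on the tool from outside, world axes, zero at the start; "moment": the same for the moment, N m; "width": finger opening in m; "grip_force": force on a finger pad.
Only numpy, scipy, OpenCV 4.12 (cv2) and the standard library are available. Lean on these libraries where they do the work, as an engineer would, in place of code of your own. Each camera call takes 0.05 s, during which the arm holds its last target. There are 200 camera calls.

## Working session

There is one attempt and no reset: what is moved stays moved. The work goes in short steps, Python scripts to look and compute and a shell command to move; the robot and the scene stay as the last step left them, time stands still between calls to the robot, and variables do not carry over. Pictures are saved under pics/ and viewed, at most 10 in all, crops included, and the job is handed in when it is done.

```bash
mkdir -p pics
cat > h.py <<'E'
import numpy as np, cv2
from workcell import r
from scipy.spatial.transform import Rotation as R
def cal(n):
    c=r.get_calibration(n); K=np.array([[c["fx"],0,c["cx"]],[0,c["fy"],c["cy"]],[0,0,1.]])
    return K,np.array(c["rvec"],float),np.array(c["tvec"],float)
def proj(n,P):
    K,rv,t=cal(n); return cv2.projectPoints(np.array(P,float).reshape(-1,1,3),rv,t,K,None)[0].reshape(-1,2)
def ray(n,uv):
    K,rv,t=cal(n); M=cv2.Rodrigues(rv)[0]; o=-M.T@t
    d=M.T@np.linalg.inv(K)@np.array([uv[0],uv[1],1.]); return o,d
def atz(n,uv,z):
    o,d=ray(n,uv); return o+d*(z-o[2])/d[2]
E
python3 - <<'E'
from h import *
for n in("top","side"):
    im=r.camera(n); cv2.imwrite(f"pics/{n}0.png",im)
    o,_=ray(n,(320,240)); print(n,"cam at",o.round(3))
    for t in("flywheel_center","flywheel_weight","plainwheel_center","stand_seat"):
        print(t,[(np.round(d["box"]).tolist(),round(d["score"],2)) for d in r.recognise(n,t)][:3])
s=r.state(); print(s["clock"],s["eef_pos"],s["ee_rot"],R.from_quat(s["ee_rot"]).as_matrix().round(3))
E
```

```text
top cam at [0.396 0.039 0.986]
flywheel_center []
flywheel_weight []
plainwheel_center [([177.0, 213.0, 240.0, 282.0], 0.59)]
stand_seat [([413.0, 222.0, 479.0, 307.0], 0.77)]
side cam at [0.539 0.898 0.457]
flywheel_center [([283.0, 227.0, 344.0, 292.0], 0.63), ([307.0, 213.0, 382.0, 268.0], 0.34)]
flywheel_weight [([281.0, 228.0, 354.0, 293.0], 0.95)]
plainwheel_center [([253.0, 281.0, 352.0, 370.0], 0.69)]
stand_seat [([254.0, 280.0, 353.0, 370.0], 0.58), ([306.0, 215.0, 380.0, 268.0], 0.57)]
0.5 [ 0.16178768 -0.60368656  0.30388404] [ 9.91444764e-01  1.30526934e-01  7.19884111e-06 -1.93068702e-05] [[ 0.966  0.259  0.   ]
 [ 0.259 -0.966  0.   ]
 [ 0.    -0.    -1.   ]]
```

View pics/top0.png

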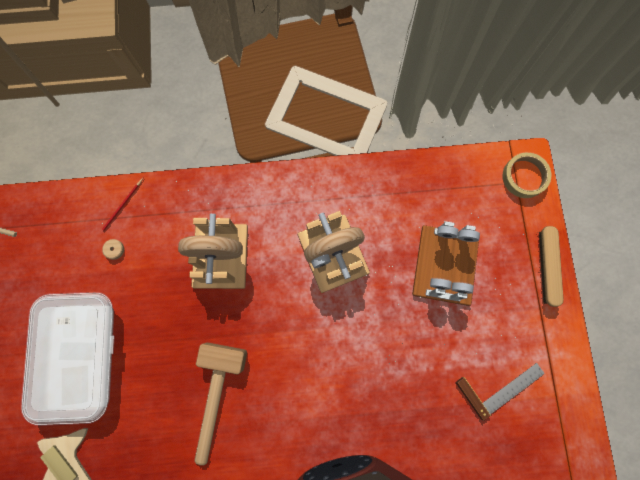

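View pics/side0.png

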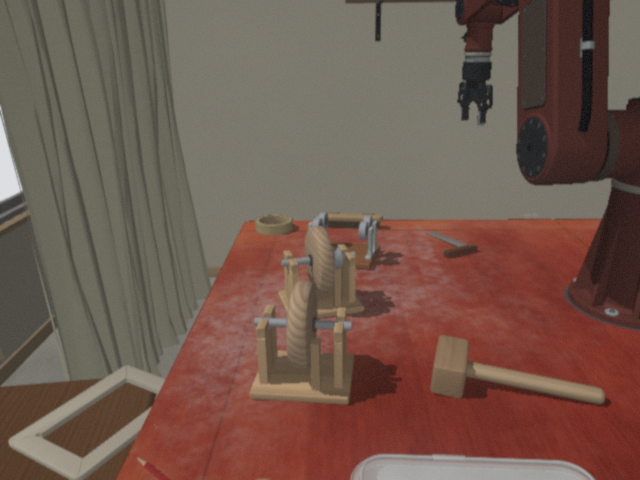

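The top view shows the plain wheel at about (210,248), the weighted one in the middle at about (335,245) with its grey weight at (322,257), and the stand at about (447,262). I'll zoom in to get the exact axle ends.

Run:
```python
from h import *
im=cv2.imread("pics/top0.png")
a=im[205:305,290:390]; b=im[215:315,400:500]
cv2.imwrite("pics/crop0.png",cv2.resize(np.hstack([a,b]),(800,400),interpolation=cv2.INTER_CUBIC))
for uv in((326,216),(347,276),(335,245),(447,262)): print(uv,atz("top",uv,0.09).round(4))
```

```text
(326, 216) [0.6295 0.0099 0.09  ]
(347, 276) [ 0.5087 -0.0189  0.09  ]
(335, 245) [ 0.5705 -0.002   0.09  ]
(447, 262) [ 0.518  -0.2116  0.09  ]
```

View pics/crop0.png

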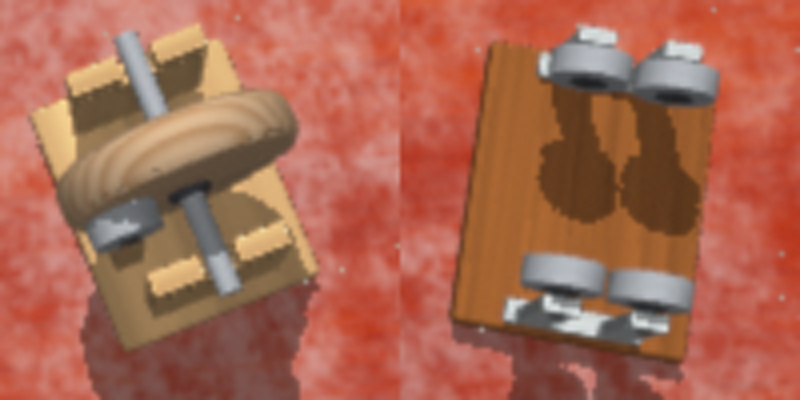

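The left crop shows the axle ends at about (127,36) and (230,287), with the weight on the robot-facing side, towards +y. The right crop shows four rollers, with the far pair at about (590,65) and (678,80) and the near pair at about (563,275) and (650,290). I'll fit models to these.

Run:
```python
from h import *
from scipy.optimize import least_squares
def pose(p,L): c,s=np.cos(p[2]),np.sin(p[2]); return np.array(L)@np.array([[c,s,0],[-s,c,0],[0,0,1]])+[p[0],p[1],0]
def cyl(cx,cy,cz,rad,w):
    a=np.linspace(0,2*np.pi,60); return np.array([[cx+e,cy+rad*np.cos(t),cz+rad*np.sin(t)] for e in(-w/2,w/2) for t in a])
def box(P): u=proj("top",P); return np.r_[u.min(0),u.max(0)]
# stand
ob=np.array([[548,40,632,92],[632,55,720,105],[522,253,605,298],[608,268,693,313]])/4.+[300,215,300,215]
rc=[(.052,.021),(.052,-.021),(-.052,.021),(-.052,-.021)]
f=lambda p:np.concatenate([box(pose(p,cyl(x,y,.0747,.02,.014)))-o for (x,y),o in zip(rc,ob)])
s=least_squares(f,[.518,-.21,-.1]); print("stand",s.x.round(4),f(s.x).round(1))
# wheel
oa=np.array([[127,36],[230,287]])/4.+[290,205]; od=np.array([60,88,298,230])/4.+[290,205,290,205]
g=lambda p:np.r_[(proj("top",pose(p,[[.068,0,.09],[-.068,0,.09]]))-oa).ravel(), box(pose(p,cyl(0,0,.09,.06,.028)))-od]
w=least_squares(g,[.57,0,.2]); print("wheel",w.x.round(4),g(w.x).round(1))
im=cv2.imread("pics/side0.png")
P=np.vstack([pose(w.x,[[.068,0,.09],[-.068,0,.09],[0,0,.15]]),pose(w.x,cyl(0,0,.09,.06,.028)),pose(s.x,np.vstack([cyl(x,y,.0747,.02,.014) for x,y in rc]))])
for u in proj("side",P): cv2.circle(im,tuple(int(round(v*4)) for v in u),2,(0,255,0),-1,shift=2) if 0 else im.__setitem__((int(round(u[1])),int(round(u[0]))),(0,255,0))
cv2.imwrite("pics/ov0.png",cv2.resize(im[200:320,260:400],(700,600),interpolation=cv2.INTER_NEAREST))
```

```text
stand [ 0.524  -0.2321 -0.2668] [-0.4  0.4  0.4 -0.1 -0.2  0.3 -0.2  0.3 -0.7 -0.4  0.8 -0.1 -0.5 -0.3
  0.7 -0.1]
wheel [ 0.5705 -0.0012  0.2682] [ 0.4 -0.9 -0.1  1.2 -2.2 -1.5  1.9  1.2]
```

View pics/ov0.png

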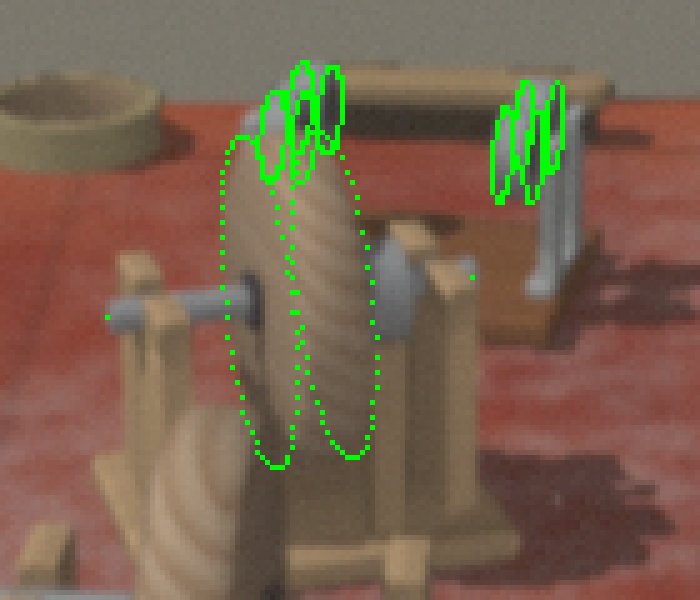

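The overlay matches the axle ends at (107,317) and (473,277), the disc and the rollers to within about 2 px. I'll cross-check the stand against its base corners and work out the moves.

Run:
```python
from h import *
c=np.array([[490,42],[685,360],[455,318],[716,80]])/4.+[300,215]
q=[atz("top",u,.015) for u in c]
print("base centre",((q[0]+q[1])/2).round(4),"edge",np.linalg.norm(q[0]-q[2]),"yaw",np.arctan2(*(q[0]-q[2])[[1,0]]))
q=[atz("top",u,.0) for u in c]; print(((q[0]+q[1])/2).round(4))
s=r.state(); M=R.from_quat(s["ee_rot"]).as_matrix(); print(M.T@(np.array([.5705,-.0012,.3])-s["eef_pos"])*1000, np.arctan2(M[1,1],M[0,1]))
```

```text
base centre [ 0.5231 -0.2307  0.015 ] edge 0.14675021942081798 yaw -0.2568513281228406
[ 0.525  -0.2349  0.    ]
[ 550.72142085 -476.17382824    3.91200846] -1.3089954431217072
```

```bash
python3 -m jog '[[[0,0,0],[23,-20,0],100],[[0,0,0],[23,-20,0],100],[[0,0,0],[23,-20,0],100],[[0,0,0],[23,-20,0],100],[[0,0,0],[23,-20,0],100],[[0,0,0],[23,-20,0],100],[[0,0,0],[23,-20,0],100],[[0,0,0],[23,-20,0],100],[[0,0,0],[23,-20,0],100],[[0,0,0],[23,-20,0],100],[[0,0,0],[23,-20,0],100],[[0,0,0],[23,-20,0],100]]'
python3 -m jog '[[[0,0,0],[23,-20,0],100],[[0,0,0],[23,-20,0],100],[[0,0,0],[23,-20,0],100],[[0,0,0],[23,-20,0],100],[[0,0,0],[23,-20,0],100],[[0,0,0],[23,-20,0],100],[[0,0,0],[23,-20,0],100],[[0,0,0],[23,-20,0],100],[[0,0,0],[23,-20,0],100],[[0,0,0],[23,-20,0],100],[[0,0,0],[23,-20,0],100],[[0,0,0],[20,-10,0],100]]'
python3 -m jog '[[[0,0,-0.12],[0,0,0],100],[[0,0,-0.12],[0,0,0],100],[[0,0,-0.12],[0,0,0],100],[[0,0,-0.12],[0,0,0],100],[[0,0,-0.12],[0,0,0],100],[[0,0,-0.12],[0,0,0],100],[[0,0,-0.12],[0,0,0],100],[[0,0,-0.12],[0,0,0],100],[[0,0,-0.12],[0,0,0],100],[[0,0,-0.12],[0,0,0],100],[[0,0,-0.12],[0,0,0],100],[[0,0,-0.12],[0,0,0],100]]'
python3 -m jog '[[[0,0,-0.12],[0,0,0],100],[[0,0,-0.017],[0,0,0],100],[[0,0,0],[0,0,0],100]]'
python3 - <<'E'
from h import *
s=r.state(); M=R.from_quat(s["ee_rot"]).as_matrix(); print(s["clock"],s["joints"],M.T@(np.array([.5705,-.0012,.192])-s["eef_pos"])*1000, np.arctan2(M[1,1],M[0,1]),s["wrist_force"])
E
```

```text
clock: 1.5
eef_pos: [0.3669, -0.2992, 0.3042]
ee_rot: [0.991, 0.13, 0.0, 0.0]
wrist_force: [-0.6, -1.5, -0.1]
width: 0.0857
grip_force: 0.0
clock: 2.5
eef_pos: [0.5711, -0.005, 0.3041]
ee_rot: [0.991, 0.131, 0.0, -0.0]
wrist_force: [0.5, -0.8, -0.0]
width: 0.0855
grip_force: 0.0
clock: 3.5
eef_pos: [0.5705, -0.0076, 0.304]
ee_rot: [0.657, 0.754, 0.0, 0.0]
wrist_force: [-0.7, 1.3, -0.2]
width: 0.0853
grip_force: 0.0
clock: 3.75
eef_pos: [0.5704, -0.0077, 0.304]
ee_rot: [0.607, 0.795, 0.0, 0.0]
wrist_force: [-0.4, 0.1, 1.1]
width: 0.0854
grip_force: 0.0
3.75 [-1.36445839e-01  1.01635877e-01  1.74440044e+00  3.14747405e-05
  1.29536104e+00 -4.02309101e-01] [  6.22009855   1.73233633 111.99515964] 0.2658547098199146 [-0.36653253  0.12870175  1.09773967]
```

```bash
python3 -m jog '[[[0,0,0],[3,1,0],100],[[0,0,0],[3,1,0],100],[[0,0,0],[0,0,12],100],[[0,0,0],[0,0,12],100],[[0,0,0],[0,0,12],100],[[0,0,0],[0,0,12],100],[[0,0,0],[0,0,12],100],[[0,0,0],[0,0,12],100],[[0,0,0],[0,0,8],100],[[0,0,0],[0,0,0],100]]'
python3 - <<'E'
from h import *
for n in("side","top"): cv2.imwrite(f"pics/{n}1.png",r.camera(n))
a=cv2.imread("pics/side1.png")[170:320,250:400]; b=cv2.imread("pics/top1.png")[180:320,270:410]
cv2.imwrite("pics/c1.png",np.hstack([cv2.resize(a,(400,400)),cv2.resize(b,(400,400))]))
E
```

```text
clock: 4.58
eef_pos: [0.5692, -0.0012, 0.2207]
ee_rot: [0.606, 0.795, -0.001, -0.002]
wrist_force: [-0.9, -0.7, -0.7]
width: 0.0852
grip_force: 0.0
```

View pics/c1.png

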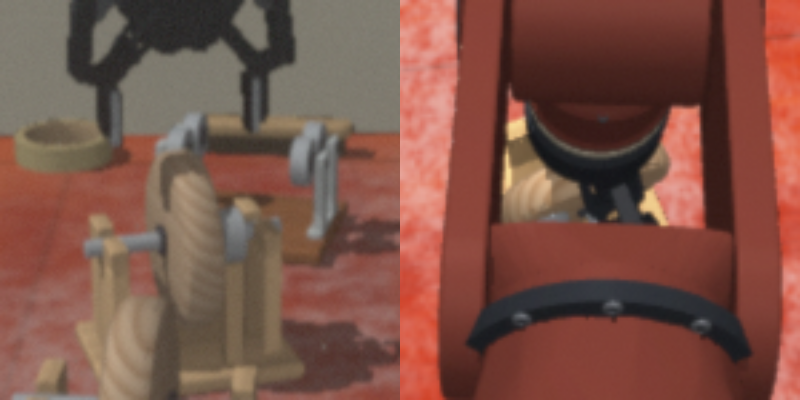

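In the side crop the fingers at x≈115 and x≈255 straddle the disc top at x≈185, so they are centred. Next I descend and close.

```bash
python3 -m jog '[[[0,0,0],[0,0,8],100],[[0,0,0],[0,0,8],100],[[0,0,0],[0,0,8],100],[[0,0,0],[0,0,8],100],[[0,0,0],[0,0,0],100]]'
python3 -m jog '[[[0,0,0],[0,0,0],60],[[0,0,0],[0,0,0],45],[[0,0,0],[0,0,0],35],[[0,0,0],[0,0,0],25],[[0,0,0],[0,0,0],10],[[0,0,0],[0,0,0],0],[[0,0,0],[0,0,0],0],[[0,0,0],[0,0,0],0],[[0,0,0],[0,0,0],0],[[0,0,0],[0,0,0],0]]'
```

```text
clock: 5.1
eef_pos: [0.5692, -0.0012, 0.1893]
ee_rot: [0.606, 0.795, -0.001, -0.002]
wrist_force: [0.2, -0.0, -0.5]
width: 0.0857
grip_force: 0.0
clock: 5.93
eef_pos: [0.5713, -0.0015, 0.1928]
ee_rot: [0.606, 0.795, 0.0, 0.001]
wrist_force: [-1.2, -0.7, 4.8]
width: 0.0266
grip_force: 60.2
```

```bash
python3 -m jog '[[[0,0,0],[0,0,-4],0],[[0,0,0],[0,0,-6],0],[[0,0,0],[0,0,-8],0],[[0,0,0],[0,0,-10],0],[[0,0,0],[0,0,-10],0],[[0,0,0],[0,0,-10],0],[[0,0,0],[0,0,-10],0],[[0,0,0],[0,0,-10],0],[[0,0,0],[0,0,-10],0],[[0,0,0],[0,0,-10],0],[[0,0,0],[0,0,-10],0],[[0,0,0],[0,0,0],0]]'
python3 - <<'E'
from h import *
for n in("side","top"): cv2.imwrite(f"pics/{n}2.png",r.camera(n))
s=r.state(); M=R.from_quat(s["ee_rot"]).as_matrix(); print(s["eef_pos"],M.T@(np.array([.524,-.232,s["eef_pos"][2]])-s["eef_pos"])*1000, np.arctan2(M[1,1],M[0,1]),s["wrist_force"])
a=cv2.imread("pics/side2.png")[120:270,250:400]; b=cv2.imread("pics/top2.png")[180:320,270:410]
cv2.imwrite("pics/c2.png",np.hstack([cv2.resize(a,(400,400)),cv2.resize(b,(400,400))]))
E
```

```text
clock: 6.93
eef_pos: [0.5722, -0.0015, 0.2932]
ee_rot: [0.606, 0.795, 0.001, 0.002]
wrist_force: [1.3, -0.1, -2.6]
width: 0.0269
grip_force: 59.2
[ 0.57105824 -0.00133331  0.29060881] [-2.09967965e+02 -1.06466197e+02 -2.43124454e-02] 0.2680313597163251 [ 0.05558361 -0.056778   -3.88292578]
```

View pics/c2.png

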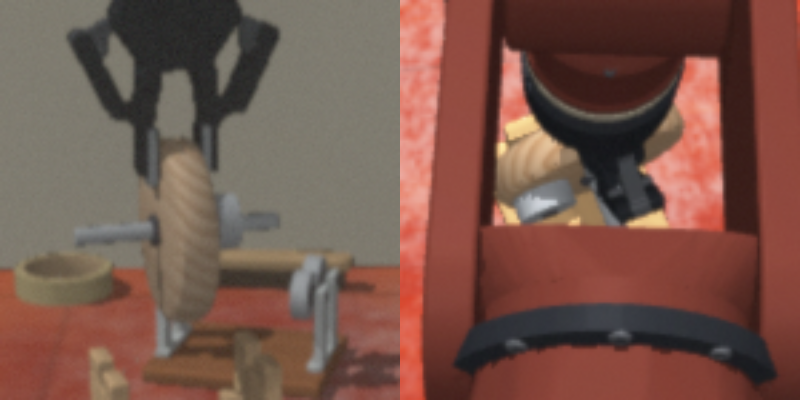

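The wheel is lifted level, with the weight still beside the hub at (545,195) in the right half. I carry it over the stand and turn it to the stand's yaw.

```bash
python3 -m jog '[[[0,0,0],[-10,-5,0],0],[[0,0,0],[-20,-10,0],0],[[0,0,0],[-20,-10,0],0],[[0,0,0],[-20,-10,0],0],[[0,0,0],[-20,-10,0],0],[[0,0,0],[-20,-10,0],0],[[0,0,0],[-20,-10,0],0],[[0,0,0],[-20,-10,0],0],[[0,0,0],[-20,-10,0],0],[[0,0,0],[-20,-10,0],0],[[0,0,0],[-15,-8,0],0],[[0,0,0],[-5,-3,0],0]]'
python3 -m jog '[[[0,0,0.05],[0,0,0],0],[[0,0,0.05],[0,0,0],0],[[0,0,0.05],[0,0,0],0],[[0,0,0.05],[0,0,0],0],[[0,0,0.05],[0,0,0],0],[[0,0,0.05],[0,0,0],0],[[0,0,0.05],[0,0,0],0],[[0,0,0.05],[0,0,0],0],[[0,0,0.05],[0,0,0],0],[[0,0,0.05],[0,0,0],0],[[0,0,0.03],[0,0,0],0],[[0,0,0],[0,0,0],0]]'
python3 - <<'E'
from h import *
for n in("side","top"): cv2.imwrite(f"pics/{n}3.png",r.camera(n))
s=r.state(); M=R.from_quat(s["ee_rot"]).as_matrix(); print(s["clock"],s["eef_pos"],M.T@(np.array([.524,-.232,s["eef_pos"][2]])-s["eef_pos"])*1000, np.arctan2(M[1,1],M[0,1]),s["wrist_force"])
a=cv2.imread("pics/side3.png")[130:280,280:430]; b=cv2.imread("pics/top3.png")[190:330,380:520]
cv2.imwrite("pics/c3.png",np.hstack([cv2.resize(a,(400,400)),cv2.resize(b,(400,400))]))
E
```

```text
clock: 8.03
eef_pos: [0.5227, -0.2347, 0.2888]
ee_rot: [0.607, 0.794, -0.001, -0.001]
wrist_force: [0.7, 1.4, -3.9]
width: 0.0267
grip_force: 59.2
clock: 9.03
eef_pos: [0.5237, -0.2314, 0.289]
ee_rot: [0.793, 0.609, -0.0, -0.001]
wrist_force: [0.1, -1.2, -2.9]
width: 0.0264
grip_force: 59.3
9.1333 [ 0.52379512 -0.23152003  0.28920273] [-0.4108912   0.32174665 -0.0006499 ] -0.2608711881076807 [-0.3731325   0.34607149 -2.81040439]
```

View pics/c3.png

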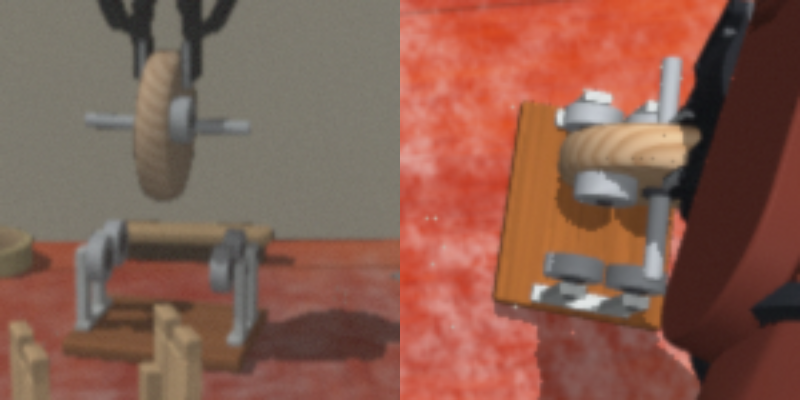

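The top crop shows the axle ends at about (671,60) and (655,275), and the side crop at about (88,120) and (247,127). I triangulate the held axle from these.

Run:
```python
from h import *
T=[(474.9,211),(469.3,286.3)]; S=[(313,175),(372.6,177.6)]
def P(n): K,rv,t=cal(n); return K@np.c_[cv2.Rodrigues(rv)[0],t]
X=cv2.triangulatePoints(P("top"),P("side"),np.array(T).T,np.array(S).T); X=(X[:3]/X[3]).T
d=X[0]-X[1]; print(X.round(4),X.mean(0).round(4),np.linalg.norm(d),np.arctan2(d[1],d[0]),"tilt",d[2]/.136)
a,b=[atz("top",u,.188) for u in T]; print(a.round(4),b.round(4),((a+b)/2).round(4),np.linalg.norm(a-b),np.arctan2(*(a-b)[[1,0]]))
```

```text
[[ 0.588  -0.2456  0.1876]
 [ 0.4601 -0.2156  0.1876]] [ 0.524  -0.2306  0.1876] 0.13135581729139115 -0.22978673213995343 tilt 0.0005771840352296331
[ 0.5891 -0.2455  0.188 ] [ 0.4603 -0.2155  0.188 ] [ 0.5247 -0.2305  0.188 ] 0.1322954149440424 -0.2287348710732481
```

The axle is centred over the seat at z≈0.188. I lower it with a small yaw trim.

```bash
python3 -m jog '[[[0,0,0.02],[0,0,5],0],[[0,0,0],[0,0,8],0],[[0,0,0],[0,0,10],0],[[0,0,0],[0,0,10],0],[[0,0,0],[0,0,10],0],[[0,0,0],[0,0,10],0],[[0,0,0],[0,0,10],0],[[0,0,0],[0,0,8],0],[[0,0,0],[0,0,6],0],[[0,0,0],[0,0,4],0],[[0,0,0],[0,0,2],0],[[0,0,0],[0,0,0],0]]'
python3 -m jog '[[[0,0,0],[0,0,2],0],[[0,0,0],[0,0,2],0],[[0,0,0],[0,0,2],0],[[0,0,0],[0,0,2],0],[[0,0,0],[0,0,0],0]]'
```

```text
clock: 10.13
eef_pos: [0.5241, -0.2318, 0.2065]
ee_rot: [0.799, 0.601, -0.0, -0.0]
wrist_force: [0.5, -0.6, -3.4]
width: 0.0268
grip_force: 59.2
clock: 10.55
eef_pos: [0.5239, -0.2318, 0.1985]
ee_rot: [0.799, 0.601, -0.0, -0.0]
wrist_force: [0.5, 0.6, -2.4]
width: 0.0268
grip_force: 59.2
```

Run:
```python
from h import *
cv2.imwrite("pics/side4.png",r.camera("side")); cv2.imwrite("pics/top4.png",r.camera("top"))
a=cv2.imread("pics/side4.png")[150:270,290:410]; b=cv2.imread("pics/top4.png")[190:330,380:520]
cv2.imwrite("pics/c4.png",np.hstack([cv2.resize(a,(400,400)),cv2.resize(b,(400,400))]))
s=r.state(); print(s["eef_pos"],s["wrist_force"])
```

```text
[ 0.52407936 -0.23185561  0.19879154] [-0.38803758 -0.12244138 -3.38617552]
```

View pics/c4.png

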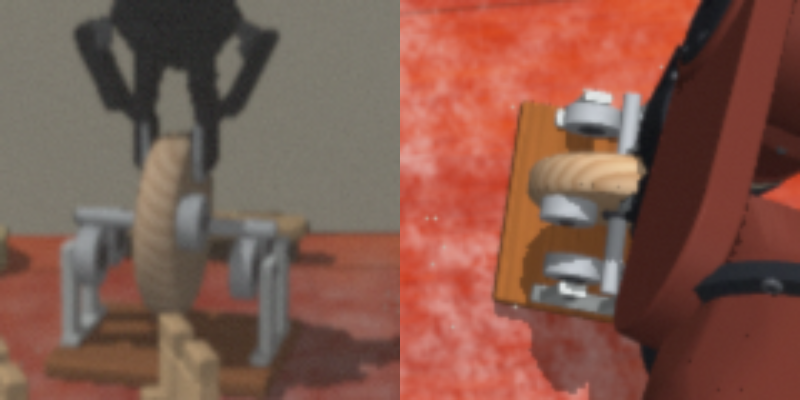

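The axle lies over the dips, with its ends at about (630,105) and (612,275) in the top crop. It should now be about 7 mm above the seat. I lower it until the load comes off.

```bash
python3 -m jog '[[[0,0,0],[0,0,2],0],[[0,0,0],[0,0,1],0],[[0,0,0],[0,0,1],0],[[0,0,0],[0,0,1],0],[[0,0,0],[0,0,0],0],[[0,0,0],[0,0,0],0]]'
python3 -m jog '[[[0,0,0],[0,0,1],0],[[0,0,0],[0,0,0],0],[[0,0,0],[0,0,0],0]]'
python3 -m jog '[[[0,0,0],[0,0,1],0],[[0,0,0],[0,0,0],0],[[0,0,0],[0,0,0],0]]'
```

```text
clock: 11.15
eef_pos: [0.5241, -0.2322, 0.194]
ee_rot: [0.799, 0.601, -0.0, 0.0]
wrist_force: [-1.5, -0.7, -2.5]
width: 0.027
grip_force: 59.2
clock: 11.4
eef_pos: [0.524, -0.2325, 0.1932]
ee_rot: [0.799, 0.601, -0.0, 0.0]
wrist_force: [-2.8, -3.7, -1.1]
width: 0.0267
grip_force: 59.2
clock: 11.65
eef_pos: [0.5241, -0.2326, 0.1928]
ee_rot: [0.8, 0.6, -0.0, 0.0]
wrist_force: [-5.0, -2.2, 2.6]
width: 0.027
grip_force: 59.6
```

```bash
python3 -m jog '[[[0,0,0],[0,0,1],0],[[0,0,0],[0,0,0],0],[[0,0,0],[0,0,0],0]]'
python3 -m jog '[[[0,0,0],[0,0,1],0],[[0,0,0],[0,0,0],0],[[0,0,0],[0,0,0],0]]'
```

```text
clock: 11.9
eef_pos: [0.5241, -0.2326, 0.1926]
ee_rot: [0.8, 0.6, -0.001, 0.0]
wrist_force: [-5.0, -1.9, 5.9]
width: 0.0267
grip_force: 60.1
clock: 12.15
eef_pos: [0.5242, -0.2327, 0.1925]
ee_rot: [0.8, 0.6, -0.001, 0.0]
wrist_force: [-6.4, -1.7, 10.5]
width: 0.0268
grip_force: 60.6
```

Firmly seated. I ease off the pressure, open and rise.

```bash
python3 -m jog '[[[0,0,0],[0,0,-2],0],[[0,0,0],[0,0,0],0],[[0,0,0],[0,0,0],40],[[0,0,0],[0,0,0],60],[[0,0,0],[0,0,0],80],[[0,0,0],[0,0,0],100],[[0,0,0],[0,0,0],100],[[0,0,0],[0,0,0],100],[[0,0,0],[0,0,0],100]]'
python3 -m jog '[[[0,0,0],[0,0,-10],100],[[0,0,0],[0,0,-15],100],[[0,0,0],[0,0,-15],100],[[0,0,0],[0,0,-20],100],[[0,0,0],[0,0,-20],100],[[0,0,0],[0,0,-20],100],[[0,0,0],[0,0,-20],100],[[0,0,0],[-30,0,0],100],[[0,0,0],[-30,0,0],100],[[0,0,0],[-30,0,0],100],[[0,0,0],[-30,0,0],100],[[0,0,0],[-30,0,0],100]]'
for i in 1 2 3 4 5 6; do python3 -m jog '[[[0,0,0],[0,0,0],100],[[0,0,0],[0,0,0],100],[[0,0,0],[0,0,0],100],[[0,0,0],[0,0,0],100],[[0,0,0],[0,0,0],100],[[0,0,0],[0,0,0],100],[[0,0,0],[0,0,0],100],[[0,0,0],[0,0,0],100],[[0,0,0],[0,0,0],100],[[0,0,0],[0,0,0],100],[[0,0,0],[0,0,0],100],[[0,0,0],[0,0,0],100]]' | head -1; done
python3 - <<'E'
from h import *
cv2.imwrite("pics/side5.png",r.camera("side")); cv2.imwrite("pics/top5.png",r.camera("top"))
a=cv2.imread("pics/side5.png")[170:270,300:400]; b=cv2.imread("pics/top5.png")[200:320,390:510]
cv2.imwrite("pics/c5.png",np.hstack([cv2.resize(a,(400,400)),cv2.resize(b,(400,400))]))
E
```

```text
clock: 12.9
eef_pos: [0.5243, -0.2317, 0.1918]
ee_rot: [0.799, 0.601, 0.0, -0.0]
wrist_force: [-0.4, -0.7, 0.7]
width: 0.0852
grip_force: 0.0
clock: 13.9
eef_pos: [0.482, -0.3772, 0.3131]
ee_rot: [0.799, 0.601, 0.0, 0.001]
wrist_force: [0.8, 0.1, -1.0]
width: 0.0856
grip_force: 0.0
clock: 14.9
clock: 15.9
clock: 16.9
clock: 17.9
clock: 18.9
clock: 19.9
```

View pics/c5.png

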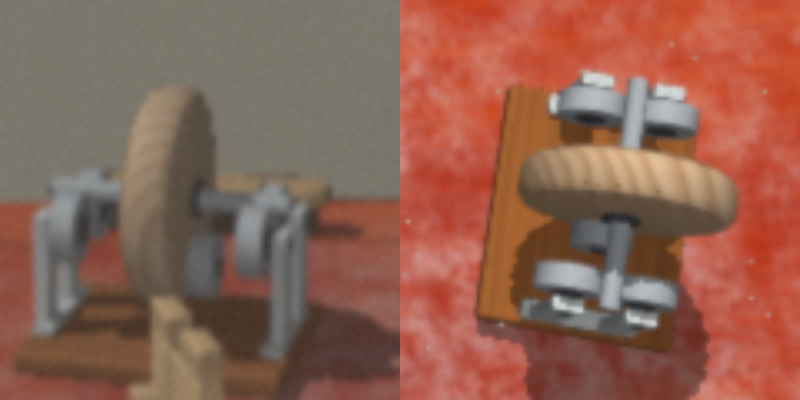

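The axle lies in both dips and the weight hangs low, at about (205,265) in the side crop and (590,237) in the top crop. I'll wait, then check that it is still and where the weight is.

```bash
Z='[[[0,0,0],[0,0,0],100],[[0,0,0],[0,0,0],100],[[0,0,0],[0,0,0],100],[[0,0,0],[0,0,0],100],[[0,0,0],[0,0,0],100],[[0,0,0],[0,0,0],100],[[0,0,0],[0,0,0],100],[[0,0,0],[0,0,0],100]]'
for i in 1 2 3 4 5 6; do python3 -m jog '[[[0,0,0],[0,0,0],100],[[0,0,0],[0,0,0],100],[[0,0,0],[0,0,0],100],[[0,0,0],[0,0,0],100],[[0,0,0],[0,0,0],100],[[0,0,0],[0,0,0],100],[[0,0,0],[0,0,0],100],[[0,0,0],[0,0,0],100],[[0,0,0],[0,0,0],100],[[0,0,0],[0,0,0],100],[[0,0,0],[0,0,0],100]]' | head -1; done
python3 - <<'E'
from h import *
p=None; k=cv2.imread("pics/top5.png")
for i in range(12):
    c=r.camera("top")
    if i in(0,3,6,9,11): print(cv2.absdiff(cv2.blur(c,(3,3)),cv2.blur(k,(3,3)))[225:300,430:490].max(),end=" ")
cv2.imwrite("pics/top6.png",c)
p=np.array([.524,-.232,.09]); ax=np.array([np.cos(-.262),np.sin(-.262),0]); pe=np.array([-ax[1],ax[0],0])
a=np.linspace(0,6.28,40)
im=cv2.imread("pics/top6.png"); crop=cv2.resize(im[200:320,390:510],(600,600))
for ang,col in((0,(0,255,0)),(.28,(255,0,0)),(-.28,(0,255,255))):
    w=p-ax*.028+.038*(np.sin(ang)*pe+np.array([0,0,-np.cos(ang)]))
    q=proj("top",[w+.018*(np.cos(t)*pe+np.sin(t)*np.array([0,0,1])) for t in a])
    cv2.polylines(crop,[np.int32((q-[390,200]+.5)*5)],True,col,1)
cv2.imwrite("pics/c6.png",crop)
print([ (d["box"],d["score"]) for d in r.recognise("top","plainwheel_center")][:1])
E
```

```text
clock: 20.92
clock: 21.83
clock: 22.75
clock: 23.67
clock: 24.58
clock: 25.5
2 2 2 2 2 [([177.0, 214.3, 240.4, 283.4], 0.96)]
```

View pics/c6.png

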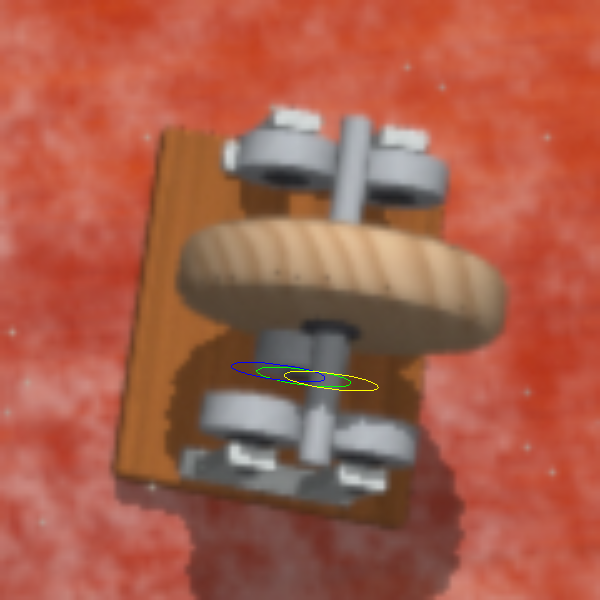

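The wheel is still, with a picture difference of at most 2 levels over several seconds. The weight's left edge at (257,375) matches the straight-down outline, and the plain wheel's box hasn't moved. Handing in.

```bash
python3 -c "
from workcell import r; print(r.sign_off())"
```

```text
the job is handed in; nothing more can be done
None
```

The weighted wheel now rests on the rollers with its weight hanging straight down, the plain wheel is undisturbed in its cradle, and the job was handed in at about 26 s; the sign-off returned no verdict.

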